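Build up the battery stack of the solar lamp and wake its controller

TASK

Thread every grey battery slab that is lying about over the two pins of the battery rack, flat down on one another, then put the aluminium clamp plate with the grip rib on top over the same pins, rib up. After that twist the bayonet ring on top of the charge controller clockwise (seen from above) a quarter turn until it is fully home against its stop, and then push the recessed button in the controller's front right in with the tip of the wooden-handled stylus for a moment. Lay the stylus back in its cradle and leave the lantern, cup, funnel, jar and screwdriver as they stand.

Things in the scene. Friction and masses are not known exactly. Their poses are not given: they have to be found in the camera images.
- rack: The battery rack, fixed to the board: a black foot 140 x 36 x 25 mm (and a thin 170 x 60 x 3 mm steel base sheet, for looks) with two upright steel pins, 12 mm thick, 76 mm apart, 56 mm high above the foot (the top 10 mm tapers to 5 mm). Origin under the centre of the foot; x along the line through the pins, z up.
- rack_top (a point): The middle of the top face of the rack's foot, midway between the pins, 25 mm above the board, where the first slab's underside comes to rest. Axes as rack: the pins stand at x = +38 and -38 mm.
- cell1: A flat grey plastic battery slab, 120 x 50 x 10 mm, 0.13 kg, with two round 16 mm through-holes on its long centre line, 38 mm either side of its centre. Origin at its very centre; x along the 120 mm length, y across the 50 mm width, z through the thickness. Lies flat on the board at the start, and may be gripped across its 50 mm width at the middle. The slabs are all alike and either end and either face will do. Two to four of the four slabs are present.
- cell2: A flat grey plastic battery slab, 120 x 50 x 10 mm, 0.13 kg, with two round 16 mm through-holes on its long centre line, 38 mm either side of its centre. Origin at its very centre; x along the 120 mm length, y across the 50 mm width, z through the thickness. Lies flat on the board at the start, and may be gripped across its 50 mm width at the middle. The slabs are all alike and either end and either face will do. Two to four of the four slabs are present.
- cell3: A flat grey plastic battery slab, 120 x 50 x 10 mm, 0.13 kg, with two round 16 mm through-holes on its long centre line, 38 mm either side of its centre. Origin at its very centre; x along the 120 mm length, y across the 50 mm width, z through the thickness. Lies flat on the board at the start, and may be gripped across its 50 mm width at the middle. The slabs are all alike and either end and either face will do. Two to four of the four slabs are present.
- cell4: A flat grey plastic battery slab, 120 x 50 x 10 mm, 0.13 kg, with two round 16 mm through-holes on its long centre line, 38 mm either side of its centre. Origin at its very centre; x along the 120 mm length, y across the 50 mm width, z through the thickness. Lies flat on the board at the start, and may be gripped across its 50 mm width at the middle. The slabs are all alike and either end and either face will do. Two to four of the four slabs are present.
- cover: The aluminium clamp plate, 120 x 50 x 6 mm, 0.12 kg, with the same two 16 mm holes 38 mm either side of its centre, and a grip rib on top, 50 mm long (along x), 14 mm wide and 32 mm high, so its top is 38 mm above the plate's underside. Origin at the centre of the underside; x along the length, z up to the rib. It starts lying on the board rib up, in one of the places where slabs may lie.
- controller: The charge controller, fixed to the board: a grey housing 150 (x) x 170 (y) x 95 mm (z). Origin under its centre; x points from its front face (towards the robot, at x = -75 mm) to its back. The recessed button is in the front, the bayonet ring on the top.
- ring (a joint): Turn of the bayonet ring in rad: 0 open, 1.571 locked at its stop; grows clockwise seen from above; held by about 0.12 N m of friction and stays where it is left. Starts between 0 and 0.2.
- ring_grip (a point): On the vertical axis of the bayonet ring, 22 mm above the controller's top face and 8 mm below the ring's top. The ring is 48 mm round, 26 mm high, from 4 to 30 mm above the housing's top, with two parallel flat grip cheeks 44 mm long whose outer faces are 52 mm apart; x runs along the cheeks, y across them (grip along y), turning with the ring. At joint value 0, x is parallel to the controller's x. The plug inside ends 37 mm above the housing top, look only.
- button (a joint): How far the recessed button is pushed in, in m: 0 out, 0.006 fully in. Spring: about 1.2 N to start and 5 N fully in; it comes back when let go.
- button_face (a point): The centre of the outer face of the 20 mm round button; it lies 14 mm inside a 26 x 26 mm square recess in the controller's front face, 55 mm above the board. Axes as controller: the button is pushed along +x, level.
- stylus: The stylus: a wooden handle 16 x 16 x 90 mm with a steel rod of 8 mm diameter and 50 mm length in one end; 140 mm long in all, 0.06 kg. Origin on its axis at mid-length; x along the axis to the tip; the handle reaches from x = -70 to +20 mm, the rod on to +70 mm. The bare part of the handle between the cradle's saddles is centred at x = -25 mm. It starts in the cradle.
- stylus_tip (a point): The end of the stylus rod, axes as stylus.
- cradle_seat (a point): Where the stylus's origin lies when it is home in its cradle, 22 mm above the board; x along the stylus to its tip. The fixed cradle is two dark wood saddles, each 12 mm long, centred at x = -58 and +8 mm, with floors 14 mm above the board and an open-topped channel 30 mm wide between cheeks that reach 26 mm above the board and are 46 mm apart over the outside.
- lantern: An upright orange lantern, 100 mm across, 190 mm high; a bystander. Origin under its centre.
- cup: A white ceramic mug, 76 mm across, 85 mm high, handle at +y; a bystander. Origin under its centre.
- funnel: A green plastic funnel standing mouth down, 110 mm across and high; a bystander. Origin under its centre.
- jar: A closed jar, 72 mm across, 100 mm high; a bystander. Origin under its centre.
- screwdriver: A screwdriver lying on the board; a bystander.
Things that resemble listed ones, but are neither listed nor needed, are in the scene too. What is shaped like the cover but blue or red is not meant.

How it is judged:
By the outcome, as a careful person would: the job done as asked, in the order asked, and still so for the second after the job is handed in, with the robot touching nothing.
Of cell1, cell2, cell3, cell4 only 2 to 4 are there at a start; the rules pass over those that are not, and their reading is None.
At some moment in a run one of cell1, cell2, cell3, cell4, cover may be knocked a few centimetres aside while the robot is not near it.
Once in a run the grip may slacken for a moment while it holds something.
It also fails if it takes over 210 s, if anything falls off the work surface, if the arm or the gripper's body presses on something with over 40 N, if the wrist force passes 120 N, or if a joint passes its speed limit or range.

ROBOT

A 7-joint arm with a two-finger parallel gripper is mounted at the origin on the work surface. World frame = base frame: x ahead of the robot, y to its left, z up, the work surface at z = 0. Lengths are in m, angles in rad, forces in N, time in s.
With the tool pointing down it reaches from about 0.425 to 0.925 m from the base axis. Payload 6.8 kg.
Tool frame: the origin (TCP) lies on the front face of the gripper's body, between the roots of the fingers; the fingertips stand 73 mm ahead of it and the grasp point (between the pads) lies 54 mm ahead of it (env.nose_length is the distance from the TCP to the fingertips, in m); z points along the fingers, y is the line along which they close (so a half turn about z gives the same grasp; the last joint's range is limited). The gripper opens to 85 mm and grips with 20 to 120 N. Pads are 22 mm wide; open, the fingers measure 114 mm over their backs; the gripper's body (76 mm by 85 mm) begins 54 mm behind the grasp point. The pads swing forward as they close: fully open they stand 13 mm farther back than shut.
Start: joints at [-1.456, 0.477, 0.022, 1.555, -0.011, 1.109, -0.083], TCP at [0.149, 0.658, 0.304] pointing down, gripper open.
Joint ranges: [-2.96, 2.96], [-0.34, 2.1], [-1.41, 1.46], [0.24, 2.44], [-1.37, 4.51], [0.17, 1.92], [-2.96, 2.96]. Speed limits (rad/s): [2.39, 2.39, 3.14, 3.14, 3.14, 3.14, 3.14].

INTERFACE

Orientations are given as a unit quaternion [w, x, y, z].
In Python, from cell import env, kin, camera, calibration, job gives the robot as it stands. The module is installed in compiled form; this text tells all that it offers. Calls block until the motion is done:
- env.reach(position, orientation): joint-space move of the TCP to a pose.
- env.movel(position, velocity=0.15, rot=None, stop_force=None): straight line of the TCP; rot=None keeps the orientation; velocity is the mean speed in m/s. With stop_force (N) it stops when the force on the tool has changed by that much, and returns True; else False.
- env.goto_joints(angles): joint-space move.
- env.grip(opening, f_grip=None): finger opening in m; f_grip is the grip in N (None keeps the last); returns when the fingers have stopped.
- env.dwell(seconds).
- kin.inverse_kinematics(position, orientation): joint angles nearest the present ones, or None.
- env.get_state(): the state.
- camera(name): name is "scene" or "side" or "wrist"; returns (picture, depth): 480x640x3 uint8, blue, green, red; 480x640 float32, m along the optical axis (not along the pixel's ray), 0 where there is no reading.
- calibration(name): a dict with "fx", "fy", "cx", "cy" (pixels), "rvec" (rotation vector, rad) and "tvec" (3), from world to camera coordinates, as OpenCV has them. Camera axes: x right, y down, z forward; pixel columns grow to the right and rows downward; lengths in m; the calibration is good to about 2 mm. The wrist camera is an equidistant fisheye: a pixel r from the principal point sees the ray r / f radians off the axis. A picture is of the moment at which its call begins: read the wrist's pose just before it. calibration takes no time and is no camera call; for the wrist camera it gives the pose at the moment of the call.
A pose or a line that the arm cannot do raises env.PlanningError and nothing moves.
- job.job_done(): hands the job in; it is judged then, once.
The state is a dict: "time": time; "qpos": joint angles; "joint_velocities": joint speeds; "joint_torque": joint torques, N m; "tcp_pos": TCP position; "orientation": TCP orientation; "force": force on the tool from outside, world axes, zero at the start; "torque": the same for the moment, N m; "opening": finger opening in m; "gripper_force": force on a finger pad.
Only numpy, scipy, OpenCV 4.12 (cv2) and the standard library are available. Lean on these libraries where they do the work, as an engineer would, in place of code of your own. Each camera call takes 0.05 s, during which the arm holds its last target. There are 200 camera calls.

## Working session

There is one attempt and no reset: what is moved stays moved. The work goes in short steps, each a Python script; the robot and the scene stay as the last script left them, time stands still between calls to the robot, and variables do not carry over. Pictures are saved under pics/ and viewed, at most 17 in all, crops included, and the job is handed in when it is done.

```bash
mkdir -p pics
cat > h.py <<'E'
import numpy as np, cv2, time
from scipy.spatial.transform import Rotation as R
from cell import env, kin, camera, calibration, job
def snap(name, fn=None):
    c=calibration(name); im,d=camera(name)
    if fn: cv2.imwrite('pics/'+fn,im)
    return im,d,c
def cloud(d,c):
    """world xyz per pixel for pinhole cameras"""
    v,u=np.mgrid[0:480,0:640]
    p=np.stack([(u-c['cx'])/c['fx']*d,(v-c['cy'])/c['fy']*d,d],-1)
    Rm=cv2.Rodrigues(np.array(c['rvec'],float))[0]
    return (p-np.array(c['tvec']).ravel())@Rm
E
python3 - <<'E'
from h import *
for n in('scene','side','wrist'):
    im,d,c=snap(n,n+'0.png'); np.savez('pics/'+n+'0.npz',im=im,d=d,**{k:np.array(v) for k,v in c.items()})
    print(n,c,d.min(),d.max())
print(env.get_state())
E
```

```text
scene {'fx': 476.5855026339637, 'fy': 476.5855026339637, 'cx': 324.22831166449123, 'cy': 237.44450888292334, 'rvec': array([ 2.53003423,  0.73849037, -0.18744408]), 'tvec': array([-0.44550571, -0.15759234,  1.34747898])} 0.0 2.9798753
side {'fx': 527.2736902982217, 'fy': 527.2736902982217, 'cx': 319.8861240064757, 'cy': 241.04027029401718, 'rvec': array([ 2.06116075, -0.8837703 ,  0.44338658]), 'tvec': array([-0.34049752,  0.3000589 ,  1.05371903])} 0.0 3.8277736
wrist {'fx': 371.64829954431775, 'fy': 371.64829954431775, 'cx': 321.7259452811944, 'cy': 237.37003138054726, 'rvec': array([-2.26180379, -1.80678978, -0.26990078]), 'tvec': array([-0.67302762, -0.03857191,  0.38033232])} 0.0 1.5935962
{'time': 0.15, 'qpos': array([-1.4560825 ,  0.47765965,  0.02236894,  1.5562107 , -0.011499  ,
        1.10931013, -0.08309654]), 'joint_velocities': array([ 0.00312826, -0.00136948,  0.00111135, -0.0036015 , -0.0013063 ,
       -0.0004664 ,  0.00055954]), 'joint_torque': array([ 2.34573759e-03, -5.96921682e+01,  1.61006168e+00, -2.81490916e+01,
        1.26797214e-02,  6.55457887e-03, -3.01024293e-06]), 'tcp_pos': array([0.14909178, 0.65796686, 0.30312204]), 'orientation': array([-2.37549014e-05,  1.11175560e-01,  9.93800514e-01, -7.29265314e-04]), 'force': array([-0.02901666, -0.14597898,  0.49087953]), 'torque': array([-0.03122472, -0.00414071, -0.00215679]), 'gripper_force': 0.0, 'opening': 0.08526449462958265}
```

View pics/scene0.png

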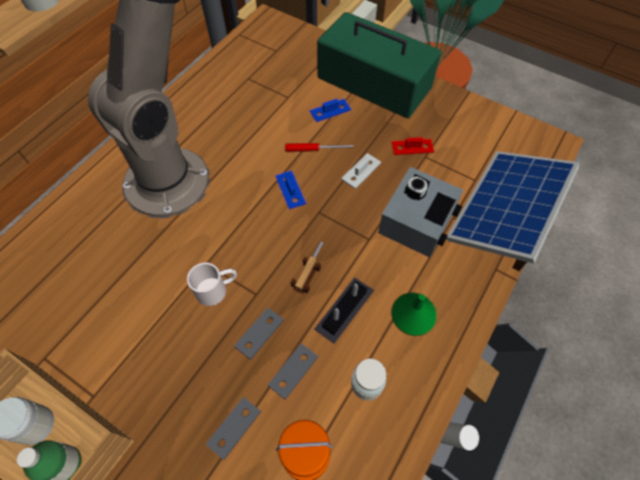

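View pics/side0.png

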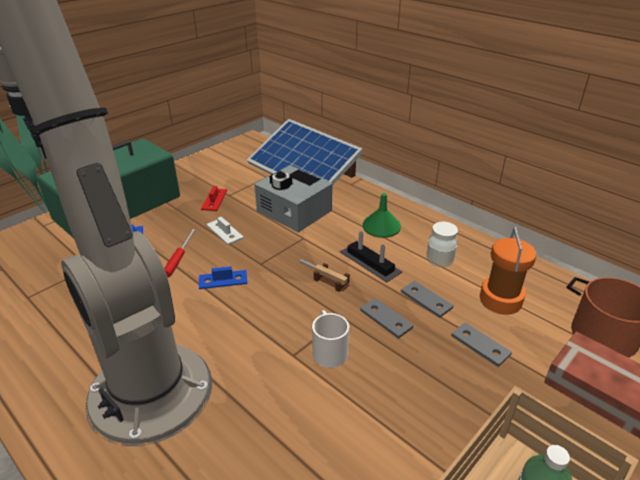

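The scene view shows three grey slabs at about (259,333), (293,371) and (233,429), and the rack at (345,308). The stylus is at (308,268), the controller at (420,205) with its ring at (417,187), and the aluminium cover at (361,170). The blue and red plates are decoys. The side view shows the same layout.

```bash
cat > m.py <<'E'
from h import *
def load(n):
    z=np.load(f'pics/{n}0.npz'); return z['im'],z['d'],{k:z[k] for k in z.files if k not in('im','d')}
def rects(n,im,d,c,mask,zlo,zhi,amin=8e-4):
    P=cloud(d,c); m=(mask&(d>0)&(P[...,2]>zlo)&(P[...,2]<zhi)).astype(np.uint8)
    k,l,st,_=cv2.connectedComponentsWithStats(m)
    for i in range(1,k):
        if st[i,4]<60: continue
        q=P[l==i]; (c0,s,a)=cv2.minAreaRect(q[:,:2].astype(np.float32))
        print(n,'px',st[i,:2]+st[i,2:4]//2,st[i,4],'c',np.round(c0,4),'s',np.round(s,3),'a',round(a,1),'z',np.round(np.percentile(q[:,2],[5,50,95]),4))
if __name__=='__main__':
    for n in('scene','side'):
        im,d,c=load(n); hsv=cv2.cvtColor(im,cv2.COLOR_BGR2HSV); P=cloud(d,c)
        ok=(P[...,0]<1.1)&(P[...,0]>0.25)&(abs(P[...,1])<.9)
        grey=(hsv[...,1]<70)&ok
        print('cells');rects(n,im,d,c,grey,.004,.014)
        print('cover plate/all low');rects(n,im,d,c,grey&(hsv[...,2]>150),.001,.06)
        print('rack foot');rects(n,im,d,c,ok&(hsv[...,2]<80),.018,.03)
        print('pins');rects(n,im,d,c,ok&(hsv[...,1]<90),.035,.09)
        print('ctl top');rects(n,im,d,c,ok,.088,.1)
        print('ring');rects(n,im,d,c,ok,.115,.14)
E
python3 m.py
```

```text
cells
scene px [362 170] 400 c [0.4434 0.3292] s [0.123 0.055] a 82.4 z [0.0044 0.0073 0.0113]
scene px [405 244] 85 c [0.6616 0.18  ] s [0.142 0.004] a 2.7 z [0.0057 0.0105 0.0138]
scene px [207 284] 172 c [ 0.2997 -0.1856] s [0.057 0.029] a 61.0 z [0.0044 0.0069 0.0123]
scene px [352 316] 88 c [ 0.6444 -0.0632] s [0.081 0.011] a 85.9 z [0.0041 0.0054 0.0113]
scene px [259 333] 957 c [ 0.484  -0.2168] s [0.12  0.052] a 85.4 z [0.007  0.0107 0.0134]
scene px [333 335] 76 c [ 0.6324 -0.128 ] s [0.036 0.031] a 37.4 z [0.0042 0.0059 0.0125]
scene px [292 371] 1044 c [ 0.6002 -0.2473] s [0.119 0.053] a 85.1 z [0.0077 0.0107 0.0133]
scene px [233 428] 1247 c [ 0.5621 -0.4151] s [0.119 0.051] a 86.1 z [0.0076 0.0106 0.0133]
cover plate/all low
scene px [361 170] 541 c [0.4433 0.3309] s [0.126 0.055] a 82.5 z [0.0033 0.0079 0.0389]
scene px [205 280] 343 c [ 0.2985 -0.1869] s [0.06  0.029] a 59.5 z [0.0038 0.0105 0.0542]
scene px [222 287] 255 c [ 0.348  -0.1781] s [0.089 0.02 ] a 86.3 z [0.009  0.0317 0.0576]
scene px [ 66 473] 80 c [ 0.3453 -0.6611] s [0.023 0.005] a 89.6 z [0.0332 0.0459
[... 4650 characters left out ...]
 307 c [ 0.3965 -0.643 ] s [0.007 0.15 ] a 0.0 z [0.0882 0.0903 0.0996]
side px [529 468] 105 c [ 0.3005 -0.632 ] s [0.043 0.012] a 21.4 z [0.089  0.0959 0.0995]
side px [616 471] 81 c [ 0.3917 -0.7338] s [0.026 0.011] a 57.4 z [0.0886 0.0934 0.0991]
ring
side px [147 172] 448 c [0.3812 0.5749] s [0.177 0.017] a 0.1 z [0.1158 0.1268 0.1386]
side px [280 178] 201 c [0.6223 0.2812] s [0.055 0.049] a 86.8 z [0.1161 0.1243 0.1322]
side px [512 263] 230 c [ 0.6932 -0.3868] s [0.041 0.094] a 18.5 z [0.1157 0.1329 0.1392]
side px [553 433] 1728 c [ 0.3262 -0.6494] s [0.2   0.152] a 90.0 z [0.1164 0.1278 0.1316]
side px [551 467] 398 c [ 0.3036 -0.6599] s [0.032 0.042] a 8.1 z [0.1159 0.1218 0.1377]
```

```bash
cat >> h.py <<'E'
def wcloud(d,c):
    v,u=np.mgrid[0:480,0:640]; a=u-c['cx']; b=v-c['cy']; r=np.hypot(a,b)+1e-9; t=np.tan(np.minimum(r/c['fx'],1.4))
    p=np.stack([a/r*t*d,b/r*t*d,d],-1)
    return (p-np.array(c['tvec']).ravel())@cv2.Rodrigues(np.array(c['rvec'],float))[0]
def Q(psi):  # tool down, tool x axis at world angle psi (deg)
    q=(R.from_euler('z',psi,degrees=True)*R.from_euler('x',180,degrees=True)).as_quat(); return [q[3],q[0],q[1],q[2]]
def psi_now():
    w,x,y,z=env.get_state()['orientation']; m=R.from_quat([x,y,z,w]).as_matrix(); return np.degrees(np.arctan2(m[1,0],m[0,0]))
def comps(P,mask,near=None,rad=.06,nmin=60):
    """connected blobs -> list (centre,size,long-axis deg in 0..180,n,zmed), nearest first"""
    k,l,st,_=cv2.connectedComponentsWithStats(mask.astype(np.uint8)); out=[]
    for i in range(1,k):
        if st[i,4]<nmin: continue
        q=P[l==i]; c0,s,a=cv2.minAreaRect(q[:,:2].astype(np.float32))
        if s[1]>s[0]: a+=90; s=s[::-1]
        c0=np.array(c0)
        if near is None or np.hypot(*(c0-near))<rad: out.append((c0,np.array(s),a%180,st[i,4],np.median(q[:,2])))
    return sorted(out,key=lambda o:0 if near is None else np.hypot(*(o[0]-near)))
def show(t,o):
    for c0,s,a,n,z in o: print(t,np.round(c0,4),'s',np.round(s,4),'a',round(a,1),n,'z',round(float(z),4))
def seewrist(fn=None):
    im,d,c=snap('wrist',fn); return im,cv2.cvtColor(im,cv2.COLOR_BGR2HSV),d,wcloud(d,c)
E
python3 - <<'E'
from m import *
for n in('scene','side'):
    im,d,c=load(n);P=cloud(d,c);hsv=cv2.cvtColor(im,cv2.COLOR_BGR2HSV)
    m=(d>0)&(P[...,2]>.02)&(P[...,2]<.035)&(abs(P[...,0]-.53)<.13)&(abs(P[...,1]+.03)<.13)&(P[...,0]<.585)
    show(n+' stylus',comps(P,m,nmin=15))
im,d,c=load('side'); P=cloud(d,c)
yaw=np.radians(2.7);cc=np.array([.655,.263]); q=P[...,:2]-cc
X=q@[np.cos(yaw),np.sin(yaw)];Y=q@[-np.sin(yaw),np.cos(yaw)]
f=(d>0)&(P[...,2]>.02)&(P[...,2]<.085)&(abs(Y)<.08)&(X<-.05)&(X>-.1); print('front X',np.percentile(X[f],[10,50,90]),np.median(X[f&(X<-.069)]))
r=f&(X>-.068); print('recess n',r.sum(),'Y',np.percentile(Y[r],[2,50,98]),'Z',np.percentile(P[...,2][r],[2,50,98]),'X',np.percentile(X[r],[50,95]))
print('px288,211',P[211,288],X[211,288],Y[211,288])
c=calibration('wrist');st=env.get_state();Rm=cv2.Rodrigues(np.array(c['rvec']))[0];w,x,y,z=st['orientation'];T=R.from_quat([x,y,z,w]).as_matrix()
print('cam in tcp',T.T@(-Rm.T@np.array(c['tvec']).ravel()-st['tcp_pos']),'axis',T.T@Rm[2])
for nm,p,a in(('A',(.484,-.217),85.4),('B',(.6,-.247),85.2),('C',(.5625,-.4153),86),('rack',(.622,-.057),86),('cov',(.4435,.329),82.5),('ring',(.6235,.282),-3),('ringend',(.6235,.282),-93),('btn',(.5,.24),2.7)):
    for k in(0,180):
        s=kin.inverse_kinematics([*p,.1 if nm[0]!='r' else .17],Q(a+k)); print(nm,a+k,None if s is None else np.round(s,2))
E
python3 -c "
import cv2;im=cv2.imread('pics/side0.png')[150:310,230:420];cv2.imwrite('pics/crop1.png',cv2.resize(im,None,fx=3.5,fy=3.5,interpolation=2))"
```

```text
scene stylus [ 0.485  -0.0113] s [0.1398 0.0292] a 100.3 308 z 0.0295
scene stylus [ 5.102e-01 -5.000e-04] s [0.0137 0.0083] a 95.3 23 z 0.0267
scene stylus [ 0.4813 -0.071 ] s [0.0116 0.0081] a 95.9 23 z 0.0269
scene stylus [ 0.5191 -0.0646] s [0.0116 0.0075] a 100.5 19 z 0.0268
side stylus [ 0.4919 -0.0097] s [0.1401 0.0483] a 96.6 357 z 0.0267
front X [-0.07639296 -0.07396158 -0.07086148] -0.07405419972405232
recess n 29 Y [-0.04351641 -0.03270823  0.01640758] Z [0.0401514  0.0475508  0.05722979] X [-0.06103693 -0.05697766]
px288,211 [0.60170928 0.22920909 0.04116238] -0.05482333486623322 -0.031243058962350283
cam in tcp [ 0.0749492  -0.00100782 -0.07068665] axis [-2.94187692e-01 -8.96992542e-05  9.55747662e-01]
A 85.4 [-0.32  0.72  0.84  2.09 -0.84  0.72  1.  ]
A 265.4 [-0.52  1.05  1.26  2.1  -1.23  1.07 -1.82]
B 85.2 [-0.2   0.81  0.74  1.79 -0.72  0.83  0.81]
B 265.2 [-0.44  1.16  1.26  1.81 -1.22  1.19 -1.99]
C 86 [-0.07  1.05  1.05  1.67 -1.03  1.07  1.25]
C 266 [-0.13  1.21  1.25  1.67 -1.22  1.24 -1.79]
rack 86 [-0.49  0.64  0.68  1.82 -0.52  0.86  0.37]
rack 266 [-0.77  0.99  1.26  1.84 -1.05  1.17 -2.34]
cov 82.5 [-1.04  0.59  0.37  2.02 -0.36  0.6  -0.55]
cov 262.5 [-0.58  0.57 -0.22  1.98  0.2   0.61  2.08]
ring -3 [-0.95  0.73  0.66  1.67 -0.53  0.93 -1.71]
ring 177 [-0.64  0.63  0.18  1.65 -0.14  0.88  1.11]
ringend -93 [-0.39  0.63 -0.18  1.63  0.14  0.89  2.47]
ringend 87 [-0.85  0.68  0.5   1.66 -0.4   0.9  -0.25]
btn 2.7 [-0.97  0.63  0.54  2.02 -0.53  0.63 -1.6 ]
btn 182.7 [-0.67  0.56  0.14  2.   -0.13  0.59  1.18]
```

View pics/crop1.png

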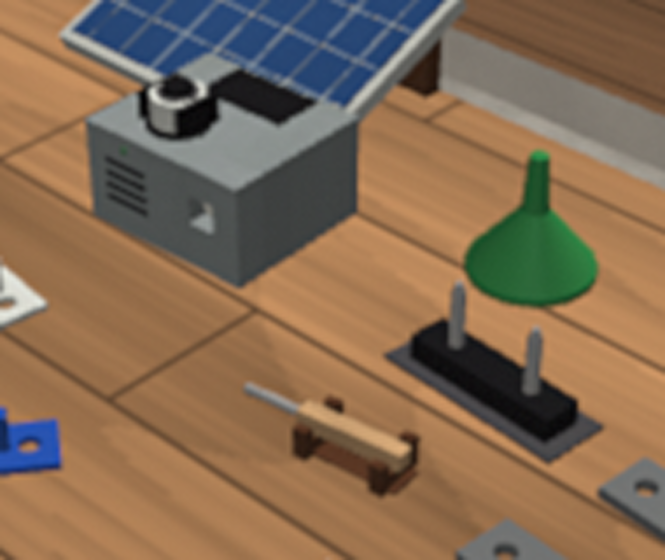

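```bash
cat > see.py <<'E'
from h import *
def look(x,y,z=.3,psi=86,fn=None,tol=True):
    env.reach([x,y,z],Q(psi)); env.dwell(.3); return seewrist(fn)
def cells(hsv,P,d):
    ok=(d>0)&(P[...,0]<1)&(P[...,0]>.3)
    return [o for o in comps(P,ok&(hsv[...,1]<70)&(P[...,2]>.004)&(P[...,2]<.016)) if .1<o[1][0]<.14 and .04<o[1][1]<.065]
def rack(P,d,zf=.025):
    f=[o for o in comps(P,(d>0)&(P[...,2]>.018)&(P[...,2]<.03)) if .12<o[1][0]<.16]
    p=[o for o in comps(P,(d>0)&(P[...,2]>.062)&(P[...,2]<.088),nmin=15) if o[1][0]<.03]
    return f,p
E
python3 - <<'E'
from see import *
im,hsv,d,P=look(.56,-.13,fn='w1.png')
show('cell',cells(hsv,P,d)); f,p=rack(P,d); show('foot',f); show('pin',p)
near=np.array([.491,-.011]); m=(d>0)&(P[...,2]>.02)&(P[...,2]<.035)&(np.hypot(P[...,0]-.491,P[...,1]+.011)<.1)&(P[...,0]<.57)
show('sty',comps(P,m,nmin=15)); print(env.get_state()['tcp_pos'],psi_now(),env.get_state()['time'])
E
```

```text
cell [ 0.4846 -0.2179] s [0.1214 0.0507] a 85.0 4434 z 0.0106
cell [ 0.6018 -0.2483] s [0.121  0.0503] a 85.2 4242 z 0.0107
foot [ 0.4943 -0.0091] s [0.1394 0.013 ] a 102.7 734 z 0.0261
foot [ 0.6228 -0.0585] s [0.1401 0.0372] a 85.8 5076 z 0.0256
pin [0.7643 0.0188] s [0.0236 0.0132] a 110.1 437 z 0.0749
pin [ 0.625  -0.0205] s [0.0114 0.0112] a 132.2 196 z 0.0756
pin [ 0.6195 -0.0957] s [0.0114 0.0105] a 49.9 182 z 0.076
sty [ 0.4914 -0.01  ] s [0.1399 0.0167] a 98.1 2143 z 0.0301
sty [ 0.5109 -0.0014] s [0.0121 0.008 ] a 98.8 126 z 0.0264
sty [ 0.4734 -0.006 ] s [0.013  0.0088] a 96.7 132 z 0.0263
sty [ 0.5192 -0.0665] s [0.0125 0.0078] a 96.7 120 z 0.0266
sty [ 0.4814 -0.0714] s [0.0119 0.0079] a 98.6 119 z 0.0268
[ 0.56003161 -0.12988176  0.29998514] 86.01343394887506 3.6167
```

View pics/w1.png

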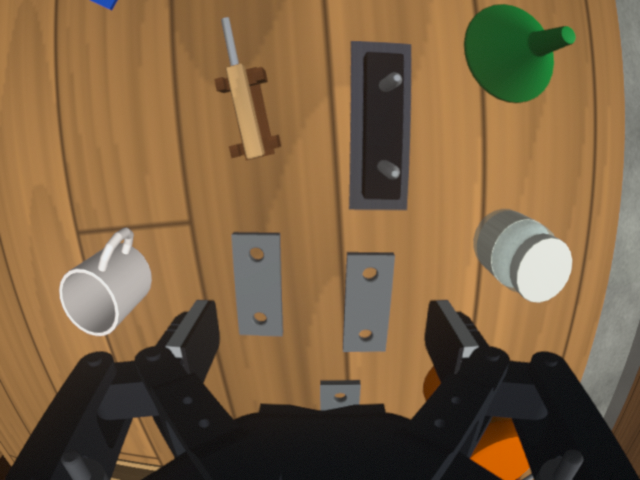

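The wrist view matches the external ones: rack (0.6225, -0.0583) at 85.8°, stylus (0.492, -0.0105) at 98°. Slab A shows at px (258,285), slab B at (369,302). Now picking B.

```bash
cat > act.py <<'E'
from see import *
RACK=np.array([.6225,-.0583]); RA=85.8
def st(): return env.get_state()
def inhand(fn=None,zoff=.065,tol=.012,smax=70):
    """slab/cover points in tool frame: far edge along tool x, y range, z"""
    s=st(); im,hsv,d,P=seewrist(fn); w,x,y,z=s['orientation']; T=R.from_quat([x,y,z,w]).as_matrix()
    L=(P-s['tcp_pos'])@T
    m=(d>0)&(hsv[...,1]<smax)&(abs(L[...,2]-zoff)<tol)&(abs(L[...,1])<.04)&(L[...,0]>.02)&(L[...,0]<.09)
    q=L[m]; 
    if len(q)<50: print('nothing in hand',len(q)); return None
    out=[np.percentile(q[:,0],99.5),*np.percentile(q[:,1],[1,99]),np.median(q[:,2])]
    print('inhand far-x,y0,y1,z',np.round(out,4),len(q),'open',round(s['opening'],4)); return out
def pick(c,a,z,f=40,pre=.085,up=.3):
    if pre: env.grip(pre)
    if np.hypot(*(st()['tcp_pos'][:2]-c))>.003 or abs(psi_now()-a)>.3: env.reach([*c,.2],Q(a))
    hit=env.movel([*c,z],velocity=.12,stop_force=15)
    env.grip(0,f_grip=f); print('hit',hit,'z',st()['tcp_pos'][2],'open',st()['opening'],'gf',st()['gripper_force'])
    env.movel([*c,up],velocity=.25); print('after lift open',round(st()['opening'],4),'t',st()['time'])
E
python3 - <<'E'
from act import *
pick(np.array([.6014,-.2480]),85.2,.073)
inhand('w2.png')
E
```

```text
hit False z 0.07383241186382475 open 0.0489411658959202 gf 41.44705653190613
after lift open 0.0486 t 7.2167
inhand far-x,y0,y1,z [ 0.0596 -0.0245  0.0243  0.0633] 12627 open 0.0486
```

View pics/w2.png

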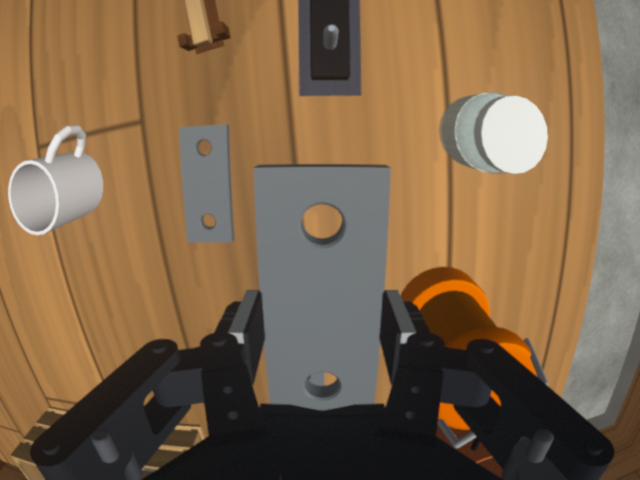

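Slab B is held square, with its near hole at px (323,222). Placing it.

```bash
cat >> act.py <<'E'
def place(zseat,zhand=.0738,half=.06,zoff=.065,zup=.2,opn=.066,smax=70):
    """zseat: height of the seat; zhand: part's underside below the TCP"""
    q=R.from_euler('z',RA,degrees=True).as_matrix()[:2,0]
    env.reach([*RACK,max(zup,.2)],Q(RA)); env.dwell(.2)
    o=inhand(zoff=zoff,smax=smax)
    if o is None: return False
    c=RACK-q*(o[0]-half); zt=zseat+zhand
    env.movel([*c,zseat+zhand+.06],velocity=.2)
    env.movel([*c,zt+.004],velocity=.08,stop_force=12); z1=st()['tcp_pos'][2]
    hit=env.movel([*c,zt-.003],velocity=.03,stop_force=8); z=st()['tcp_pos'][2]
    print('z',z1,z,'expected',zt,'hit',hit,'open',st()['opening'],'F',np.round(st()['force'],1))
    if z-zt>.006: print('JAMMED'); return False
    env.grip(opn); env.movel([*c,.3],velocity=.25); print('t',st()['time']); return True
E
python3 - <<'E'
from act import *
print(place(.025))
im,hsv,d,P=look(.56,-.16,fn='w3.png')
show('cell',cells(hsv,P,d))
show('stack',[o for o in comps(P,(d>0)&(P[...,2]>.029)&(P[...,2]<.04)) if .1<o[1][0]<.14])
E
```

```text
inhand far-x,y0,y1,z [ 0.0595 -0.0246  0.0242  0.0633] 12739 open 0.0484
z 0.10303791167157811 0.09880806014244706 expected 0.0988 hit True open 0.0484697047980609 F [-1.5  0.8  5.7]
t 11.1167
True
cell [ 0.4843 -0.2179] s [0.1209 0.0509] a 85.8 4577 z 0.0106
stack [ 0.6235 -0.0586] s [0.12   0.0512] a 85.7 6552 z 0.0357
```

Run:
```python
from act import *
pick(np.array([.4842,-.2177]),85.4,.073)
ok=place(.035); print(ok)
if ok:
    im,hsv,d,P=look(.5625,-.40,fn='w4.png'); c=cells(hsv,P,d); show('cell',c)
    c=[o for o in c if np.hypot(*(o[0]-[.5625,-.4153]))<.08]
    if len(c)==1:
        pick(c[0][0],c[0][2],.073); print(place(.045))
        im,hsv,d,P=look(.56,-.16,fn='w5.png'); show('cell',cells(hsv,P,d))
        show('stack',[o for o in comps(P,(d>0)&(P[...,2]>.047)&(P[...,2]<.062)) if .1<o[1][0]<.14])
```

```text
hit False z 0.07369099747771367 open 0.048420648233482924 gf 40.75658440589905
after lift open 0.0484 t 15.675
inhand far-x,y0,y1,z [ 0.0594 -0.0245  0.0244  0.0632] 12648 open 0.0483
z 0.11306845609011153 0.10879115771200436 expected 0.10880000000000001 hit True open 0.04851057791511813 F [-1.3  1.   6.2]
t 19.4917
True
cell [ 0.5627 -0.4167] s [0.1196 0.0498] a 86.1 5354 z 0.0107
hit False z 0.07386238472233933 open 0.04843540528017979 gf 41.86063528060913
after lift open 0.0487 t 24.675
inhand far-x,y0,y1,z [ 0.0601 -0.0246  0.0242  0.0633] 12948 open 0.0487
z 0.12305889117268146 0.1188245878528152 expected 0.1188 hit True open 0.04850101959756135 F [-1.3  0.9  7.1]
t 28.8917
True
stack [ 0.6235 -0.0584] s [0.1205 0.051 ] a 85.8 7636 z 0.0556
```

All three slabs are seated at 55.6 mm. Next is the cover, along with a fresh scene view.

Run:
```python
from act import *
snap('scene','scene1.png')
im,hsv,d,P=look(.445,.30,psi=82.5,fn='w6.png')
ok=(d>0)&(np.hypot(P[...,0]-.445,P[...,1]-.33)<.15)&(hsv[...,1]<70)
show('plate',comps(P,ok&(P[...,2]>.002)&(P[...,2]<.012)))
show('rib',comps(P,ok&(P[...,2]>.03)&(P[...,2]<.045)))
```

```text
plate [0.4158 0.338 ] s [0.1228 0.0517] a 82.3 4717 z 0.0066
plate [0.5791 0.3044] s [0.0773 0.0019] a 93.5 198 z 0.0073
rib [0.4161 0.339 ] s [0.0485 0.0147] a 82.1 870 z 0.0386
rib [0.5791 0.3072] s [0.0785 0.0163] a 81.5 465 z 0.0358
```

View pics/w6.png

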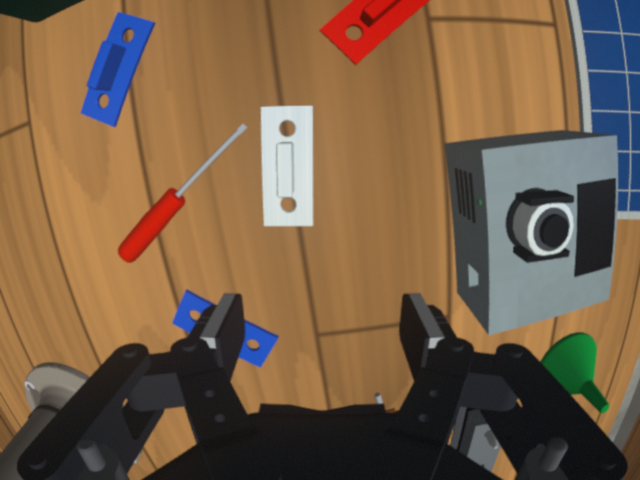

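View pics/scene1.png

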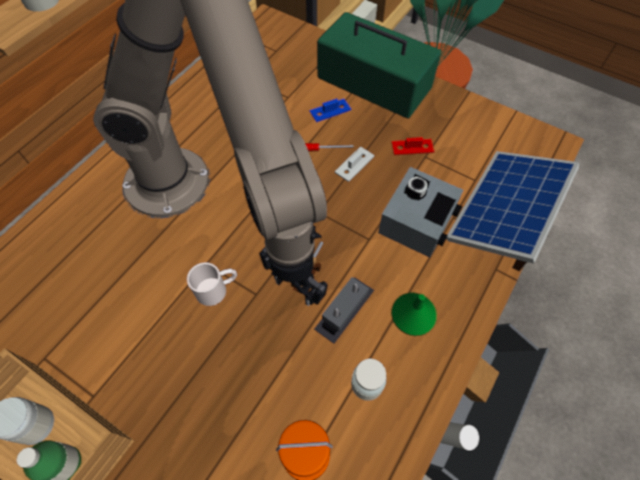

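The scene view confirms there are only three slabs, all stacked. The cover was knocked: it is now at (0.416, 0.3385), wrist px (288,165). Gripping it by the rib, with the fingers only partly open to stay clear of the screwdriver.

Run:
```python
from act import *
pick(np.array([.416,.3385]),82.2,.084,f=60,pre=.045)
inhand('w7.png',zoff=.078)
```

```text
hit False z 0.08465587441389616 open 0.012983105451085348 gf 59.309853315353394
after lift open 0.0128 t 35.3
inhand far-x,y0,y1,z [ 0.0596 -0.0247  0.0243  0.0781] 10341 open 0.0128
```

View pics/w7.png

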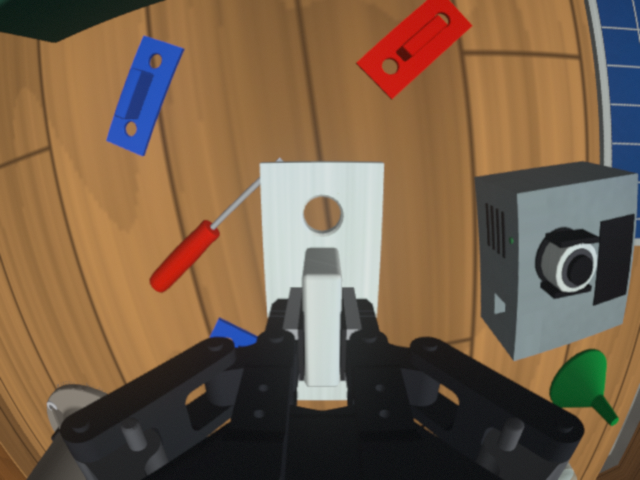

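The cover is held squarely by the rib.

Run:
```python
from act import *
print(place(.055,zhand=.0846,zoff=.078,zup=.3,opn=.04))
im,hsv,d,P=look(.56,-.16,fn='w8.png')
show('stack',[o for o in comps(P,(d>0)&(P[...,2]>.053)&(P[...,2]<.068)) if .1<o[1][0]<.14])
show('rib',comps(P,(d>0)&(P[...,2]>.089)&(P[...,2]<.097),near=RACK))
# now to the ring
im,hsv,d,P=look(.60,.26,z=.33,psi=177,fn='w9.png')
show('ctl',comps(P,(d>0)&(abs(P[...,2]-.095)<.006),near=np.array([.655,.263])))
show('ring',comps(P,(d>0)&(P[...,2]>.118)&(P[...,2]<.129),near=np.array([.623,.282])))
```

```text
inhand far-x,y0,y1,z [ 0.0597 -0.0248  0.0243  0.0781] 10397 open 0.0129
z 0.14385275523633695 0.13971915444271008 expected 0.1396 hit True open 0.01293781263719918 F [-1.2  0.3  7.2]
t 40.1667
True
stack [ 0.6233 -0.0585] s [0.1208 0.0507] a 85.8 6480 z 0.0617
rib [ 0.6231 -0.0585] s [0.0496 0.0151] a 86.5 1216 z 0.0934
ctl [0.6564 0.2624] s [0.1707 0.1515] a 92.9 21183 z 0.0959
ring [0.625  0.2813] s [0.0523 0.0471] a 88.1 2515 z 0.1258
```

View pics/w9.png

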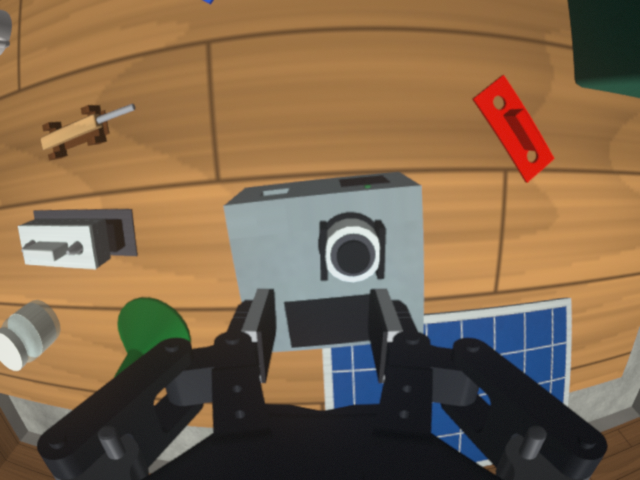

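The cover is seated, with its plate top at 61.7 mm. The ring is at px (352,250) with its cheeks close to the controller's x. Turning it now.

Run:
```python
from act import *
c=[.6245,.2815]; Z=.172
env.grip(.085); env.reach([*c,.25],Q(178)); print('hit',env.movel([*c,Z],velocity=.1,stop_force=12))
env.grip(0,f_grip=60); s=st(); print('open',s['opening'],'tz0',s['torque'],s['force'],s['tcp_pos'])
for p in list(range(170,96,-8))+[96,94,92,90,88]:
    env.reach([*c,Z],Q(p)); s=st(); print(p,round(psi_now(),1),'T',np.round(s['torque'],2),'F',np.round(s['force'],1),round(s['opening'],4))
    if abs(s['torque'][2])>2.5: break
env.dwell(.3)
env.grip(.085); env.movel([*c,.26],velocity=.15)
im,hsv,d,P=look(.60,.26,z=.33,psi=120,fn='w10.png')
show('ctl',comps(P,(d>0)&(abs(P[...,2]-.095)<.006),near=np.array([.655,.263])))
show('ring',comps(P,(d>0)&(P[...,2]>.118)&(P[...,2]<.129),near=np.array([.623,.282])))
print(st()['time'])
```

```text
hit False
open 0.051031160048336445 tz0 [ 0.23422317  0.33453165 -0.0094198 ] [-2.11488255  1.96219347  6.1347976 ] [0.62478422 0.28214917 0.17305896]
170 170.0 T [ 0.3   0.41 -0.08] F [-1.7  1.   5.9] 0.0507
162 162.0 T [ 0.33  0.35 -0.12] F [-2.2  1.3  5.9] 0.0506
154 154.0 T [ 0.29  0.34 -0.1 ] F [-2.3  1.6  6.6] 0.0509
146 146.0 T [ 0.35  0.27 -0.07] F [-1.8  2.1  6.5] 0.0512
138 138.0 T [ 0.34  0.25 -0.11] F [-2.1  2.4  6.4] 0.0511
130 130.0 T [ 0.36  0.23 -0.14] F [-1.3  1.8  5.9] 0.0506
122 122.0 T [ 0.48  0.18 -0.15] F [-1.6  2.1  6.3] 0.0508
114 114.0 T [ 0.52  0.17 -0.08] F [-0.7  1.9  5.8] 0.0511
106 106.1 T [ 0.5   0.14 -0.12] F [-0.1  1.7  5.5] 0.0507
98 98.1 T [ 0.48 -0.03 -0.08] F [0.  3.5 6.7] 0.0509
96 96.1 T [ 0.51 -0.05 -0.14] F [0.6 2.2 5.2] 0.0507
94 94.1 T [ 0.57 -0.02 -0.11] F [0.1 2.2 6.7] 0.0507
92 92.2 T [ 0.5  -0.06  0.5 ] F [0.5 3.  5.6] 0.051
90 90.4 T [ 0.24 -0.14  2.25] F [1.8 0.9 6.2] 0.0514
88 88.6 T [-0.17 -0.05  3.36] F [ 1.  -0.3  6.6] 0.051
ctl [0.6565 0.2623] s [0.1714 0.1517] a 92.9 26413 z 0.0959
ring [0.6253 0.2812] s [0.0529 0.0473] a 2.6 2726 z 0.1258
51.375
```

View pics/w10.png

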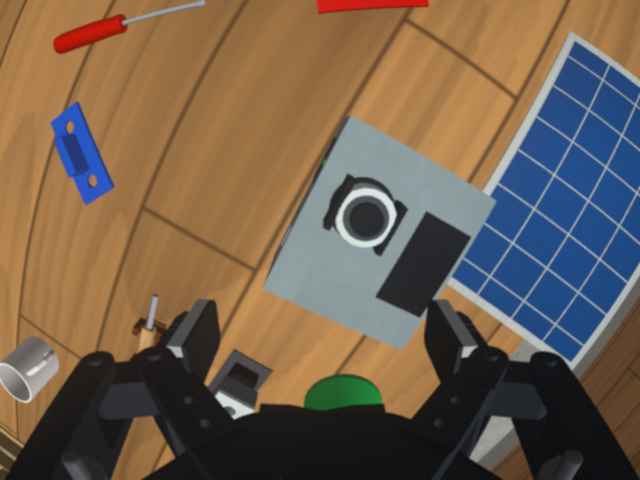

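The ring is home against its stop: torque rose to 3.4 N m and the cheeks have turned 90°. Next, locate the button and pick the stylus.

Run:
```python
from act import *
from m import load
C=np.array([.6562,.2624,0]); y=np.radians(2.9); ax=np.array([np.cos(y),np.sin(y),0]); ay=np.array([-np.sin(y),np.cos(y),0])
for n,px in(('side',(287.4,211.4)),):
    _,_,c=load(n); Rm=cv2.Rodrigues(c['rvec'])[0]; o=-Rm.T@c['tvec'].ravel()
    r=Rm.T@np.array([(px[0]-c['cx'])/c['fx'],(px[1]-c['cy'])/c['fy'],1]); t=((C-.075*ax-o)@ax)/(r@ax); p=o+t*r
    print(n,'recess',p,'Y',(p-C)@ay)
im,hsv,d,P=look(.50,-.06,psi=97.8,fn='w11.png')
m=(d>0)&(P[...,2]>.02)&(P[...,2]<.035)&(np.hypot(P[...,0]-.491,P[...,1]+.011)<.1)
show('sty',comps(P,m,nmin=15))
a=np.radians(97.8); g=np.array([.492,-.0105])-.025*np.array([np.cos(a),np.sin(a)]); print(g)
pick(g,97.8,.0765,f=70,pre=.06)
s=st(); im,hsv,d,P=seewrist('w12.png'); w,x,yy,z=s['orientation']; L=(P-s['tcp_pos'])@R.from_quat([x,yy,z,w]).as_matrix()
q=L[(d>0)&(abs(L[...,1])<.02)&(abs(L[...,2]-.054)<.02)&(L[...,0]>.03)&(L[...,0]<.12)]
print('tip x',np.percentile(q[:,0],99.5)); e=q[q[:,0]>.06]; print('rod',len(e),np.median(e,0), 'near',np.median(q[q[:,0]<.045],0))
```

```text
side recess [0.58366496 0.21184258 0.05618029] Y -0.04682291498642897
sty [ 0.4911 -0.0105] s [0.1398 0.016 ] a 98.1 2130 z 0.0302
sty [ 0.473  -0.0059] s [0.0113 0.0083] a 97.7 129 z 0.0263
sty [ 0.5105 -0.0008] s [0.0113 0.0084] a 96.4 128 z 0.0263
sty [ 0.4817 -0.0709] s [0.0122 0.008 ] a 97.3 123 z 0.0264
sty [ 0.5191 -0.0658] s [0.0115 0.0069] a 97.4 105 z 0.0267
[ 0.49539289 -0.0352687 ]
hit False z 0.07693509810535877 open 0.015025955351057847 gf 68.3187997341156
after lift open 0.0147 t 56.5583
tip x 0.09495862573186208
rod 2598 [ 0.07767258 -0.00055356  0.05111138] near [ 0.03779558 -0.00057486  0.0464464 ]
```

View pics/w12.png

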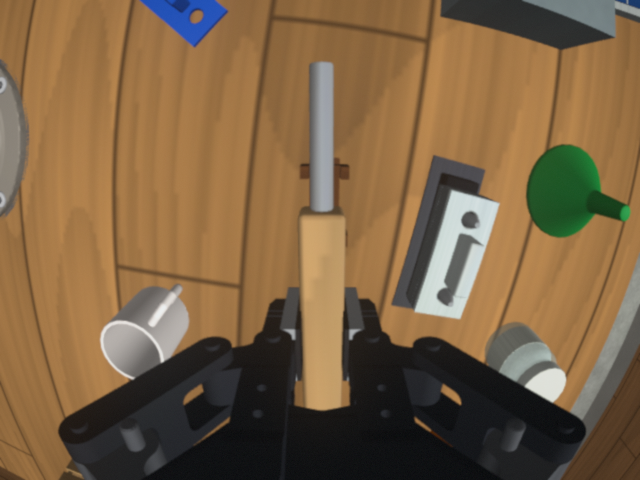

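The stylus is held straight, with its tip at px (320,65), 95 mm ahead of the grasp. To cross-check the button's sideways position I'll use the recess in w9, at about px (276,191).

Run:
```python
from act import *
im=cv2.imread('pics/w9.png'); cv2.imwrite('pics/crop2.png',cv2.resize(im[170:215,220:430],None,fx=3.8,fy=3.8,interpolation=2))
c=calibration('wrist');s=st();w,x,y,z=s['orientation'];T=R.from_quat([x,y,z,w]).as_matrix();Rm=cv2.Rodrigues(np.array(c['rvec']))[0]
rel=T.T@Rm.T; pc=T.T@(-Rm.T@np.array(c['tvec']).ravel()-s['tcp_pos'])
q=Q(177); T9=R.from_quat([q[1],q[2],q[3],q[0]]).as_matrix(); o=np.array([.6,.26,.33])+T9@pc
C=np.array([.6562,.2624,0]); yw=np.radians(2.9); ax=np.array([np.cos(yw),np.sin(yw),0]); ay=np.array([-np.sin(yw),np.cos(yw),0])
for px in((262,191),(276,191),(290,191),(276,187),(276,196),(233,207),(420,180)):
    a=px[0]-c['cx'];b=px[1]-c['cy'];r=np.hypot(a,b);t=np.tan(r/c['fx']); ray=T9@rel@np.array([a/r*t,b/r*t,1])
    p=o+ray*(((C-.075*ax-o)@ax)/(ray@ax)); print(px,np.round(p,4),'Y',round((p-C)@ay,4))
```

```text
(262, 191) [0.5841 0.203  0.0498] Y -0.0557
(276, 191) [0.5834 0.2179 0.0595] Y -0.0407
(290, 191) [0.5826 0.2319 0.0684] Y -0.0267
(276, 187) [0.5835 0.2149 0.0344] Y -0.0438
(276, 196) [0.5832 0.2212 0.0866] Y -0.0375
(233, 207) [0.5848 0.1892 0.1143] Y -0.0695
(420, 180) [0.5767 0.3498 0.0751] Y 0.0913
```

View pics/crop2.png

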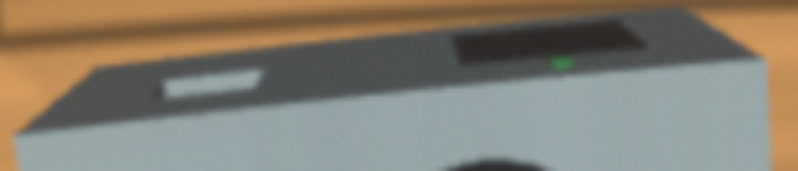

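The two views put the button at Y = -0.042 and -0.047. The mean of -0.044 is well inside the ±9 mm clearance, so press.

```bash
cat > btn.py <<'E'
from act import *
C=np.array([.6562,.2624,0]); yw=np.radians(2.9); ax=np.array([np.cos(yw),np.sin(yw),0]); ay=np.array([-np.sin(yw),np.cos(yw),0])
def tcp(X,tip=.095,Y=-.0445,z=.110): return list(C+ax*(X-tip)+ay*Y+[0,0,z])
def hand():
    s=st(); im,hsv,d,P=seewrist(); w,x,yy,z=s['orientation']; L=(P-s['tcp_pos'])@R.from_quat([x,yy,z,w]).as_matrix()
    q=L[(d>0)&(abs(L[...,1])<.02)&(abs(L[...,2]-.054)<.02)&(L[...,0]>.03)&(L[...,0]<.12)]; e=q[q[:,0]>.06]
    print('tip x',np.percentile(q[:,0],99.5),'rod',np.median(e,0),'handle',np.median(q[q[:,0]<.045],0),'open',s['opening'])
E
python3 - <<'E'
from btn import *
p=tcp(-.13); env.reach([p[0],p[1],.25],Q(2.9)); env.dwell(.2); hand()
env.movel(p,velocity=.12)
print(env.movel(tcp(-.067),velocity=.06,stop_force=6),st()['force'])
h=env.movel(tcp(-.046),velocity=.015,stop_force=9); s=st()
print(h,'X tip',(s['tcp_pos']-C)@ax+.095,'F',s['force']); env.dwell(.6); s=st(); print('X tip',(s['tcp_pos']-C)@ax+.095,'F',s['force'],'open',s['opening'])
snap('side','side2.png'); hand()
im=cv2.imread('pics/side2.png')[150:290,200:400]; cv2.imwrite('pics/crop3.png',cv2.resize(im,None,fx=3.5,fy=3.5,interpolation=2))
E
```

```text
tip x 0.09572044301769043 rod [0.07780992 0.00076381 0.05114668] handle [0.03773627 0.00074467 0.04648432] open 0.014719358934478195
False [ 0.69302994 -0.49933466  0.02801613]
True X tip -0.05704147697855905 F [-4.14289895 -0.04834916  1.90404595]
X tip -0.05730644564319798 F [-4.41586004 -0.2846182   1.02548975] open 0.015195542216124616
tip x 0.07789194021280432 rod [0.07027596 0.00076694 0.05071543] handle [0.03773856 0.00075373 0.04620803] open 0.015126526959405329
```

View pics/crop3.png

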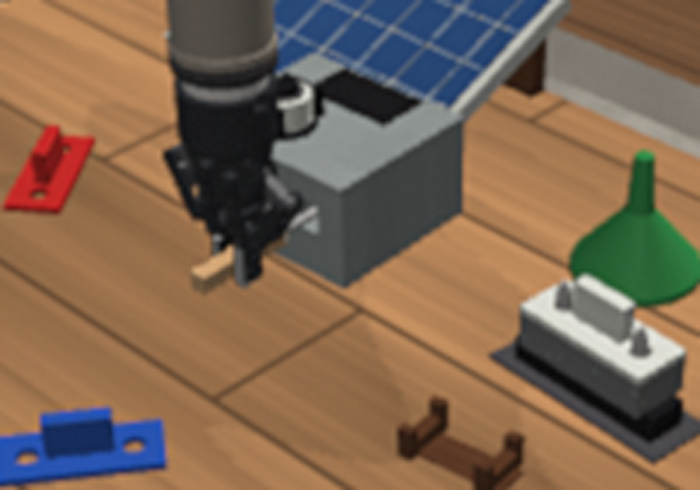

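The rod is inside the recess, at crop px (310,220), but the holding force is only 4.4 N, which may be just short of fully in. Pushing a little harder.

Run:
```python
from btn import *
for X in(-.055,-.053,-.051,-.049,-.047):
    h=env.movel(tcp(X),velocity=.01,stop_force=15); env.dwell(.2); s=st(); print(X,h,'X tip',(s['tcp_pos']-C)@ax+.095,'F',np.round(s['force'],2))
    if s['force'][0]<-13: break
env.dwell(.5); print(st()['force'])
env.movel(tcp(-.13),velocity=.06); p=tcp(-.13); env.movel([p[0],p[1],.3],velocity=.2); hand(); print(st()['time'])
```

```text
-0.055 False X tip -0.055752878445832876 F [-4.21 -0.66  0.19]
-0.053 False X tip -0.05537176776309971 F [-11.42  -0.11   1.31]
-0.051 False X tip -0.055009122129149185 F [-15.2   -1.47   3.6 ]
[-15.62292226  -1.7245209    4.21550578]
tip x 0.09566143390502763 rod [0.07779833 0.00075516 0.0511357 ] handle [0.03769002 0.0007373  0.04650036] open 0.014700984696327146
67.5583
```

The hard stop was reached and the button held at 15 N. Returning the stylus.

Run:
```python
from act import *
a=np.radians(97.8); g=np.array([.492,-.0105])-.025*np.array([np.cos(a),np.sin(a)])
env.reach([*g,.25],Q(97.8)); env.movel([*g,.1],velocity=.15); h=env.movel([*g,.0768],velocity=.03,stop_force=6); print(h,st()['tcp_pos'],st()['force'])
env.grip(.05); env.movel([*g,.3],velocity=.2); env.dwell(.2)
im,hsv,d,P=look(.52,-.09,psi=97.8,fn='w13.png')
m=(d>0)&(P[...,2]>.02)&(P[...,2]<.035)&(np.hypot(P[...,0]-.491,P[...,1]+.011)<.1)
show('sty',comps(P,m,nmin=15))
show('plate',comps(P,(d>0)&(P[...,2]>.053)&(P[...,2]<.068),near=RACK)); show('rib',comps(P,(d>0)&(P[...,2]>.089)&(P[...,2]<.097),near=RACK))
env.reach([.45,.05,.4],Q(90)); im,d,c=snap('scene','scene3.png'); P=cloud(d,c)
show('ring',comps(P,(d>0)&(P[...,2]>.117)&(P[...,2]<.13),near=np.array([.623,.282]))); print(st()['time'])
```

```text
True [ 0.49509268 -0.03528828  0.07693119] [-1.45567106  0.77342801  5.27195203]
sty [ 0.4916 -0.0102] s [0.1392 0.0166] a 97.5 2183 z 0.0303
sty [ 0.4735 -0.0055] s [0.0115 0.0079] a 96.6 121 z 0.0264
sty [ 0.5109 -0.0013] s [0.0122 0.0082] a 97.9 136 z 0.0267
sty [ 0.4815 -0.0713] s [0.0122 0.0081] a 94.1 127 z 0.0263
sty [ 0.5186 -0.0665] s [0.0115 0.0075] a 97.8 106 z 0.0266
plate [ 0.6234 -0.0584] s [0.1201 0.0516] a 85.8 5399 z 0.0617
rib [ 0.6232 -0.0585] s [0.0505 0.0155] a 85.4 1056 z 0.0935
ring [0.6249 0.2823] s [0.0518 0.0492] a 3.1 246 z 0.1259
74.5583
```

View pics/w13.png

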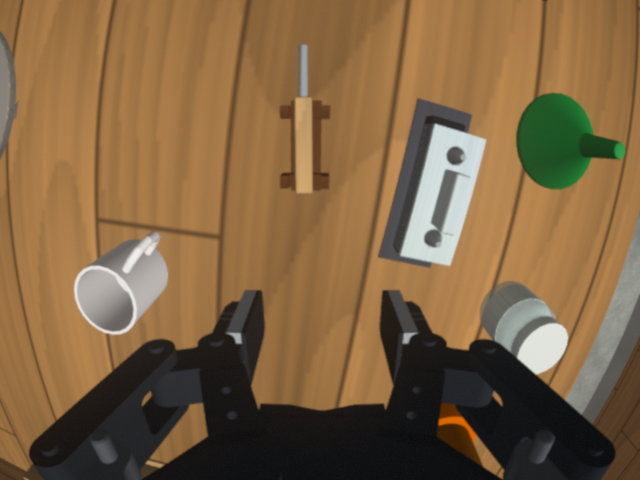

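View pics/scene3.png

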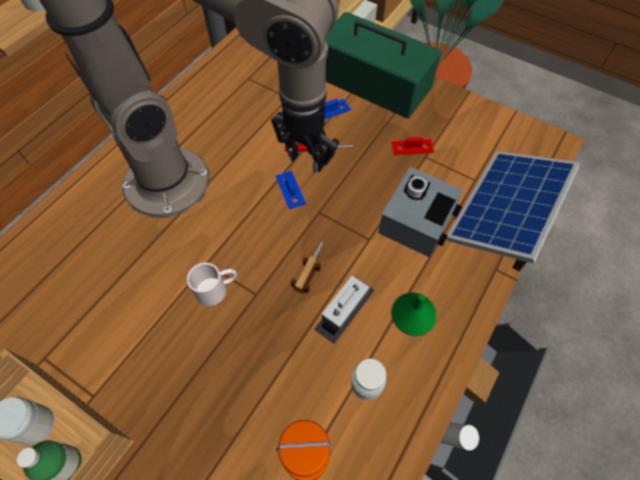

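The stylus is back in its cradle at px (304,145). The covered stack sits seated on both pins at px (443,197), the ring is still locked, and the bystanders have not moved.

```bash
python3 -c "
from h import *
print(job.job_done())"
```

```text
the job is handed in; nothing more can be done
None
```

The job is done and handed in: all three slabs and the cover are on the pins, the ring is turned to its stop, the button was pressed fully in, and the stylus is back in its cradle (about 75 s of the 210 s allowed; no verdict was returned).

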